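# Press a glued handle blank in the lever press

### The arm

A 6-joint arm with a two-finger parallel gripper is mounted at the origin on the work surface. World frame = base frame: x ahead of the robot, y to its left, z up, the work surface at z = 0. Lengths are in m, angles in rad, forces in N, time in s.
With the tool pointing down it reaches from about 0.375 to 0.9 m from the base axis. Payload 3.1 kg.
Tool frame: the origin (TCP) lies midway between the tips of the shut fingers; the grasp point (between the pads) lies robot.grip_depth behind it (robot.grip_depth is the distance from the TCP to the grasp point, in m); z points along the fingers, y is the line along which they close (so a half turn about z gives the same grasp; the last joint's range is limited). The gripper opens to 87 mm and grips with 3 to 60 N. Pads are 19 mm wide; open, the fingers measure 117 mm over their backs; the gripper's body (75 mm by 190 mm) begins 51 mm behind the grasp point.
Start: joints at [1.038, 0.527, 1.433, -0, 1.181, -0.178], TCP at [0.216, 0.586, 0.223] pointing down, gripper open.
Joint ranges: [-3.08, 3.08], [-0.75, 2.2], [0.22, 2.44], [-1.43, 4.57], [0, 2.65], [-2.85, 2.85]. Speed limits (rad/s): [2.79, 2.79, 3.14, 3.14, 3.14, 3.14].

### API

Orientations are given as a unit quaternion [x, y, z, w].
In Python, from rig import robot gives the robot as it stands.
- The arm moves only by the tool run_rows, called after ">>>" by a JSON object that holds its "method" and its "body". Schema: {"type":"object","properties":{"motion":{"type":"array","items":{"type":"object","properties":{"pos":{"type":"array","items":{"type":"number"},"minItems":3,"maxItems":3},"turn":{"type":"number"}},"additionalProperties":false},"minItems":1,"maxItems":20},"finger_gap":{"type":"number"},"force":{"type":"number"},"only":{"type":"string"},"quiet":{"type":"boolean"},"lines":{"type":"string"}},"required":["motion"],"additionalProperties":false}. motion is a list of rows, 1 to 20 of them, each an object with the fields pos (a list: dx, dy, dz in m), turn (a turn about the tool's z in rad); a field left out counts as zero; each row shifts and turns the commanded pose from where the row before left it, along the tool's axes as they then stand; what a row does not reach is not made up. A row lasts 1/12 s, in which the tool goes at most 0.0417 m and 0.125 rad, less where a joint would pass 70% of its speed; a pose out of reach is approached as far as the arm can. finger_gap is the finger opening in m, set as the call begins (left out keeps the last). The fingers move at their own pace and stop on an object; force is the grip in N (left out, the last holds). Time passes only in rows, so rows that do not move let the fingers close. The tool returns the time, the measured TCP pose, the force, the opening and the grip force at its end. only (a regular expression) keeps the lines of the reply that match it, lines (a string "A,B") keeps lines A to B, and quiet returns only ok. Input that does not fit is refused with a message, and nothing moves.
- robot.get_obs(): the state, without advancing time (a new reading comes with each control period).
- robot.camera(name): name is "side" or "top"; returns a dict with "img" (480x640x3 uint8, red, green, blue), "fx", "fy", "cx", "cy" (pixels), "xyz" and "attitude" of the camera in the world. Camera axes: x right, y down, z forward; pixel columns grow to the right and rows downward; lengths in m; the calibration is good to about 2 mm. A picture is of the moment at which its call begins. There is no depth.
- robot.hand_in(): hands the job in; it is judged then, once.
The state is a dict: "time": time; "q": joint angles; "joint_velocities": joint speeds; "joint_torque": joint torques, N m; "position": TCP position; "tool_rot": TCP orientation; "ft_force": force on the tool from outside, world axes, zero at the start; "moment": the same for the moment, N m; "grip_width": finger opening in m; "grip_force": force on a finger pad.
Only numpy, scipy, OpenCV 4.12 (cv2) and the standard library are available. Lean on these libraries where they do the work, as an engineer would, in place of code of your own. Each camera call takes 0.05 s, during which the arm holds its last target. There are 200 camera calls.

### The job

Press the glued handle blank: first set it upright and fully home in the press's pocket, then swing the keeper arm fully shut over it, then flip the safety catch all the way over to the other side, away from the lever it blocks, and only then pull the lever over as far as it goes, so that the ram squeezes the blank. Finish while holding the lever there against its spring; do not let go. Leave the jar, the glue bottle and the hammer where they are.

Things in the scene. Friction and masses are not known exactly. Their poses are not given: they have to be found in the camera images.
- press: Fixed grey bench press, base 300 x 130 x 14 mm, origin at the centre of its underside. All offsets here are in its axes: pocket at its -x end, lever at its +x end, z up. Its x axis points to the robot's right (world -y) within 0.3 rad. Between them stand the ram guide (x 0 to 75 mm, 62 mm high) and the lever's cheeks (x 62 to 138 mm, y within 29 mm, 76 mm high).
- blank: Loose handle blank, an upright block of three glued layers of wood (dark, light, dark, layered along its x): 34 mm along x, 64 mm along y, 52 mm tall, about 0.09 kg. Origin at the centre of its underside. Stands on the table to the left or to the right of the press. The same after half a turn about z.
- pocket (a point): Centre of the pocket's floor, 22 mm above the table, at press x = -90 mm, y = 0, axes as the press's. The pocket is 40 mm along x by 74 mm along y; its steel walls, 11 mm thick, rise 18 mm above the floor, the +x one with a 30 mm gap for the ram. The blank goes in with its x along the press's x; its top is then 52 mm above the floor.
- keeper (a joint): Keeper arm: flat steel bar 90 x 18 x 10 mm that swings level about a vertical post 56 mm to the +y side of the pocket's centre, 3 mm above a seated blank. 0 = open (points along press -x); grows anticlockwise from above; 1.571 = fully shut at its stop (points along -y, across the blank). Starts at 0 to 0.25, stays where left (0.06 N m friction).
- keeper_peg (a point): Top of the upright black round peg on the keeper arm's free end, 80 mm from the post's axis: 16 mm diameter, 32 mm tall above the arm. Push or carry it about the post.
- keeper_hinge (a point): Point on the keeper post's vertical axis, at the arm's upper face.
- catch (a joint): Safety catch: 12 mm steel bar, 95 mm long, hinged about a level axis along the press's x, at the lever's -y side. 0 = closed: leans 0.87 rad from upright to +y, across the lever's dark stop block; the lever then jams after 0.1 rad. Grows as it flips up and over towards -y; 1.6 = fully over, leaning 0.73 rad to -y. Starts at 0 to 0.15, stays where left (0.06 N m friction).
- catch_pin (a point): Grip point on the thumb pin at the catch's free end: a level steel pin, 14 mm diameter, along the press's -x, with 24 mm of clear pin between this point and the bar and 12 mm beyond it. It goes round the hinge axis in an upright arc of radius 95 mm.
- catch_hinge (a point): Point on the catch's hinge axis level in x with catch_pin.
- lever (a joint): Lever: 16 mm steel shaft hinged about the press's y. At 0 it leans 0.6 rad from upright to press +x; grows as it is pulled over towards -x (the pocket), to a stop at 1.0, leaning 0.4 rad to -x. A spring pulls it back when let go: about 5 N at the crossbar at the start, 9 N at the stop. It drives the ram 45 mm along -x.
- crank: The lever as a body (steel shaft, dark stop block, wooden crossbar); origin at its hinge, 60 mm above the table.
- handle (a point): Middle of the lever's crossbar. Wooden crossbar handle on the lever's end: a level round bar along the press's y, 20 mm diameter, 116 mm long, 170 mm from the hinge. The shaft meets it in the middle from below, so grip it about 33 mm off the middle.
- lever_hinge (a point): Middle of the lever's hinge axis, 60 mm above the table.
- nose: Sprung steel nose of the ram, 20 mm diameter, its axis 38 mm above the table; origin at the middle of its flat end facing the pocket. At the start it stands 53 mm to the +x side of the pocket's centre; with the lever fully over it presses the blank with about 10 N against the pocket's -x wall.
- jar: Bystander: amber glass jar with a steel lid, 60 mm diameter, 75 mm tall, origin at the centre of its underside; stands on the side of the press where the blank is not.
- glue: Bystander: white glue bottle, 52 mm diameter, 130 mm tall, origin at the centre of its underside, standing beyond the press.
- hammer: Bystander: hammer with wooden handle, 240 mm long, lying on the table beyond the press.

How it is judged:
By the outcome, as a careful person would: the job done as asked, in the order asked, and still so for the second after the job is handed in, while the arm keeps its last pose, push and grip.
It also fails if it takes over 72 s, if anything falls off the work surface, if the arm or the gripper's body presses on something with over 40 N, if the wrist force passes 120 N, or if a joint passes its speed limit or range.

## Working session

There is one attempt and no reset: what is moved stays moved. The work goes in short steps, Python scripts to look and compute and a tool call to move; the robot and the scene stay as the last step left them, time stands still between calls to the robot, and variables do not carry over. Pictures are saved under pics/ and viewed, at most 10 in all, crops included, and the job is handed in when it is done.

```bash
ls; mkdir -p pics
```

Run:
```python
from rig import robot
import cv2,json,numpy as np
o=robot.get_obs();print(o,robot.grip_depth)
for n in("side","top"):
    c=robot.camera(n);cv2.imwrite(f"pics/{n}0.png",c["img"][:,:,::-1])
    print(n,{k:v for k,v in c.items() if k!="img"})
```

```text
pics
rig.py
{'time': 0.0, 'q': array([ 1.03851222e+00,  5.28449515e-01,  1.43389547e+00, -2.70950427e-05,
        1.18136181e+00, -1.78466601e-01]), 'joint_velocities': array([-0.00060082, -0.00140529,  0.00067584, -0.00021747,  0.00029336,
       -0.00041866]), 'joint_torque': array([-3.42121184e-04, -4.40042710e+01, -1.76586270e+01,  6.32057455e-02,
        5.82701562e-02, -1.84221763e-04]), 'position': array([0.21613953, 0.58566971, 0.22158402]), 'tool_rot': array([ 1.75982245e-01,  9.84392773e-01, -9.95376167e-04, -3.56053430e-04]), 'ft_force': array([ 0.03685881, -0.55990609, -0.30689015]), 'moment': array([-0.01696826,  0.05775915,  0.04760254]), 'grip_force': 0.0, 'grip_width': 0.08716419612704028} 0.0187
side {'fx': 518.8290641893803, 'fy': 518.8290641893803, 'cx': 321.3868807127034, 'cy': 230.38045210637003, 'xyz': array([-0.04284715, -0.71160609,  0.96459783]), 'attitude': array([ 0.84779135, -0.32179457,  0.15021852, -0.39386859])}
top {'fx': 568.3368468518482, 'fy': 568.3368468518482, 'cx': 307.05633438628615, 'cy': 235.5271815814375, 'xyz': array([0.3994017 , 0.01091404, 1.27038254]), 'attitude': array([-0.69564026,  0.71318704, -0.06304424,  0.05894308])}
```

View pics/side0.png

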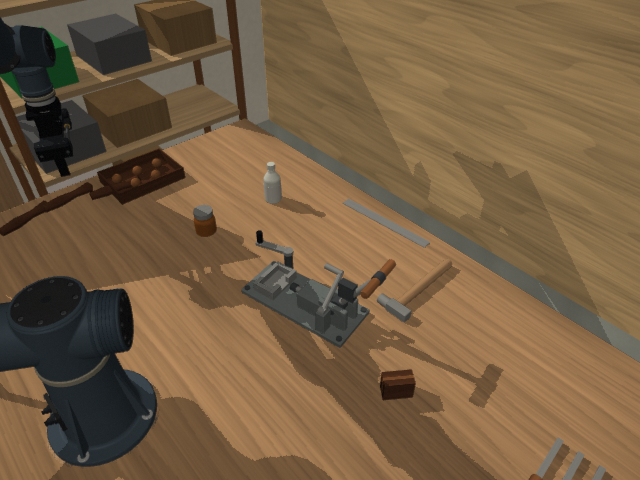

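View pics/top0.png

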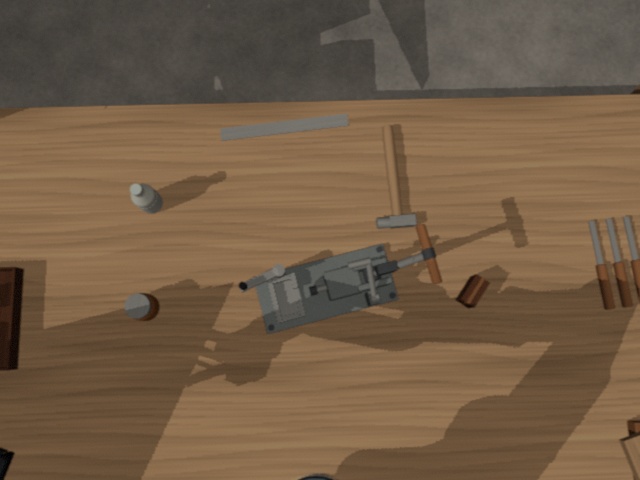

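The top view shows the press at about (325,288), with its x axis right and slightly up, the blank at (473,291), the keeper peg at (243,286), the crossbar at (428,254) and the jar at (141,306). In the side view the blank is at (397,385) and the crossbar at (378,278). I'll zoom in on both.

Run:
```python
import cv2,numpy as np
t=cv2.imread("pics/top0.png")[210:345,230:500];s=cv2.imread("pics/side0.png")[220:410,235:435]
cv2.imwrite("pics/tz.png",cv2.resize(cv2.convertScaleAbs(t,alpha=1.8),(795,398),interpolation=cv2.INTER_CUBIC) if 0 else cv2.resize(cv2.convertScaleAbs(t,alpha=1.8),None,fx=2.96,fy=2.96,interpolation=cv2.INTER_CUBIC))
cv2.imwrite("pics/sz.png",cv2.resize(cv2.convertScaleAbs(s,alpha=1.6),None,fx=3,fy=3,interpolation=cv2.INTER_CUBIC))
```

```text
(no output)
```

View pics/tz.png

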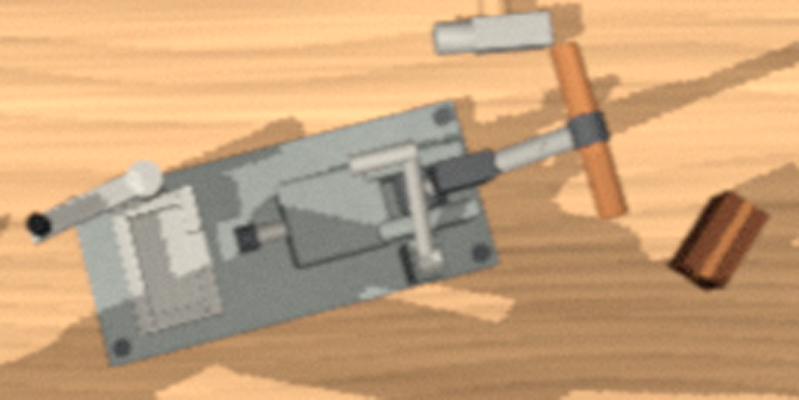

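View pics/sz.png

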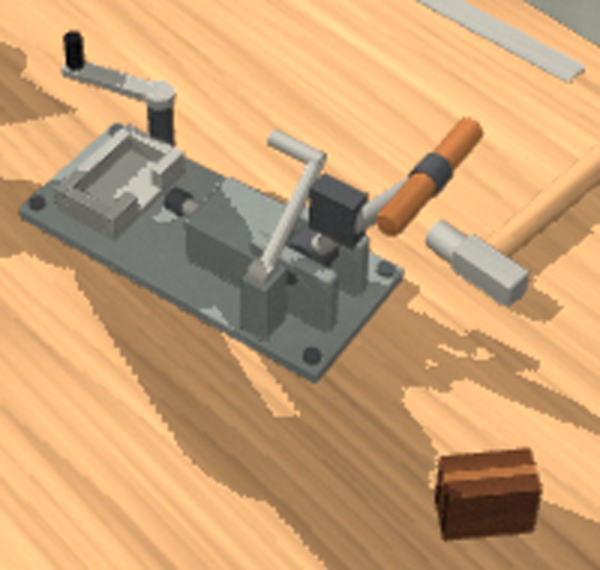

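The zooms show clear points. In the top zoom: base corners (455,100), (497,262) and (110,365), peg (38,222), pin end (352,165), crossbar ends (565,45) and (613,212), blank stripe (752,202)–(706,284). In the side zoom: peg top (74,36), pin end (271,138), crossbar ends (478,128) and (388,222), blank at (490,490). Next I'll fit the poses and check them with an overlay.

Create H.py:
```python
import numpy as np,cv2
from scipy.spatial.transform import Rotation as R
from scipy.optimize import least_squares
C={"side":dict(f=518.8290641893803,c=(321.3868807127034,230.38045210637003),p=np.array([-0.04284715,-0.71160609,0.96459783]),q=[0.84779135,-0.32179457,0.15021852,-0.39386859]),
"top":dict(f=568.3368468518482,c=(307.05633438628615,235.5271815814375),p=np.array([0.3994017,0.01091404,1.27038254]),q=[-0.69564026,0.71318704,-0.06304424,0.05894308])}
def proj(n,P):
    c=C[n];v=R.from_quat(c["q"]).inv().apply(np.atleast_2d(P)-c["p"])
    return c["f"]*v[:,:2]/v[:,2:]+np.array(c["c"])
Z={"top":(230,210,2.96),"side":(235,220,3.)}
def full(n,uv): a=Z[n];return np.asarray(uv,float)/a[2]+a[:2]
def tri(ts,ss):
    f=lambda P:np.r_[(proj("top",P)-full("top",ts))[0],(proj("side",P)-full("side",ss))[0]]
    r=least_squares(f,[.5,-.1,.05]);return r.x,np.abs(r.fun).max()
def W(press,P): # press x,y,yaw
    return R.from_euler("z",press[2]).apply(np.atleast_2d(P))+[press[0],press[1],0]
```

Create fit.py:
```python
from H import *
for k,a,b in[("peg",(38,222),(74,36)),("pinend",(354,165),(271,138)),("pinbar",(415,152),(322,157)),("hfar",(566,46),(474,124)),("hnear",(612,212),(390,226)),("hmid",(588,129),(432,175)),("c++",(455,101),(403,267)),("c+-",(496,262),(317,377)),("kpost",(145,180),(160,92))]:
    x,e=tri(a,b);print(k,x.round(4),"res px",e.round(2))
obs=[("top",(455,101),(.15,.065,.014)),("top",(496,262),(.15,-.065,.014)),("top",(110,364),(-.15,-.065,.014)),
("side",(403,266),(.15,.065,.014)),("side",(317,373),(.15,-.065,.014)),("side",(20,211),(-.15,-.065,.014))]
f=lambda p:np.concatenate([(proj(n,W(p,P))-full(n,u))[0] for n,u,P in obs])
r=least_squares(f,[.5,-.05,-1.4]);print("press",r.x,r.fun.round(1))
ob=[("top",(752,202),(0,.032,.052)),("top",(704,284),(0,-.032,.052)),("side",(448,472),(0,-.032,.052)),("side",(537,463),(0,.032,.052))]
best=None
for sw in(0,1):
  for y in(-2,-1,0,1):
    def g(p):
        o=[]
        for n,u,P in ob:
            P=np.array(P)*([1,-1,1] if sw and n=="side" else 1);o.append((proj(n,W(p,P))-full(n,u))[0])
        return np.concatenate(o)
    q=least_squares(g,[.5,-.3,y])
    if best is None or q.cost<best.cost:best=q
print("blank",best.x,best.fun.round(1))
np.save("fit.npy",[r.x,best.x])
box=lambda x0,x1,y0,y1,z0,z1:[(x,y,z) for x in(x0,x1) for y in(y0,y1) for z in(z0,z1)]
pics=[]
for n in("top","side"):
    im=cv2.imread(f"pics/{n}0.png");x0,y0,_=Z[n];w,h=(270,135) if n=="top" else(200,190)
    s=2.9 if n=="top" else 2.2
    im=cv2.resize(cv2.convertScaleAbs(im[y0:y0+h,x0:x0+w],alpha=1.6),None,fx=s,fy=s,interpolation=cv2.INTER_CUBIC)
    def dr(p,b,col):
        q=((proj(n,W(p,b))-[x0,y0])*s).astype(int)
        for i in range(8):
            for k in(1,2,4):
                if not i&k: cv2.line(im,tuple(map(int,q[i])),tuple(map(int,q[i|k])),col,1)
    dr(r.x,box(-.15,.15,-.065,.065,0,.014),(0,255,0));dr(r.x,box(-.11,-.07,-.037,.037,.022,.04),(0,0,255))
    dr(r.x,box(0,.075,-.029,.029,.014,.062),(255,255,0))
    dr(best.x,box(-.017,.017,-.032,.032,0,.052),(255,0,255));pics.append(im)
o=np.zeros((600,800,3),np.uint8)
a,b=pics;b=cv2.resize(b,None,fx=.5,fy=.5) if 0 else b
a=cv2.resize(a,(400,200)) if 0 else a
o[:a.shape[0],:a.shape[1]]=a
b=b[160:,:];hh=600-a.shape[0];o[a.shape[0]:,:b.shape[1]]=b[:hh]
cv2.imwrite("pics/ov.png",o)
```

```bash
python3 fit.py
```

```text
peg [0.5017 0.1339 0.1211] res px 0.09
pinend [ 0.5322 -0.0812  0.1392] res px 0.62
pinbar [ 0.5414 -0.1236  0.1436] res px 0.64
hfar [ 0.5995 -0.2163  0.2069] res px 0.47
hnear [ 0.4923 -0.2407  0.1987] res px 0.23
hmid [ 0.5457 -0.2281  0.2013] res px 0.21
c++ [ 0.5937 -0.1694  0.0204] res px 0.02
c+- [ 0.4737 -0.1961  0.0095] res px 0.34
kpost [0.5329 0.0615 0.0881] res px 0.44
press [ 0.5013052  -0.03692081 -1.34250575] [-1.  -1.7  1.3  0.4 -0.6  0.6  1.   0.8 -0.4  1.  -1.  -1.4]
blank [ 0.4840813  -0.35621103 -2.16782023] [-1.4 -0.5 -0.  -3.1 -1.4  2.3 -0.5  1.8]
```

View pics/ov.png

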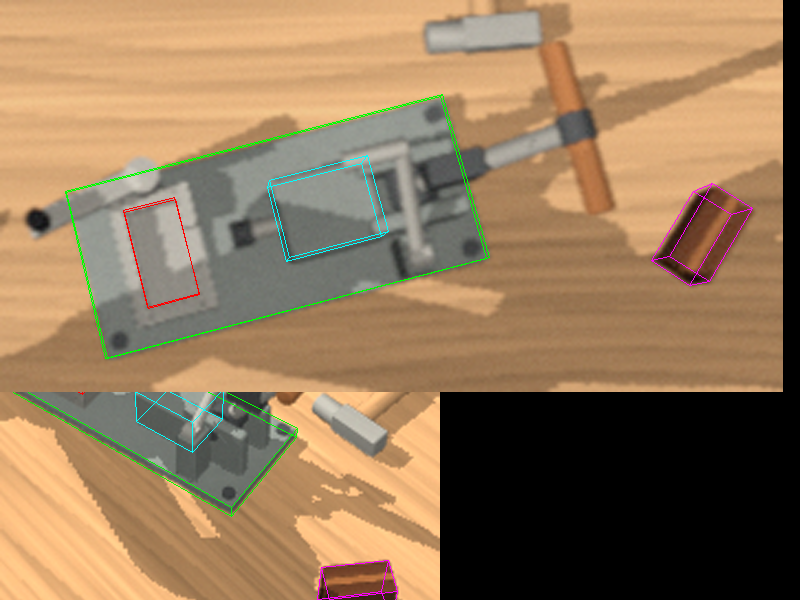

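The overlay matches both views: press at (0.501,-0.037, yaw -1.3425) and blank at (0.484,-0.356, yaw -2.168). I'll write a helper that gives displacements in tool axes.

Add to H.py:
```python
def pm(*P): return W(np.load("fit.npy")[0],P)[0]
def rel(target,yaw=None,base=None):
    from rig import robot
    o=robot.get_obs();T=R.from_quat(o["tool_rot"])
    y=T.as_matrix()[:,1];a=np.arctan2(y[1],y[0])
    d=T.inv().apply(np.array(target)-o["position"])
    print("tool d",d.round(4),"turn",None if yaw is None else round((a-yaw),3),"yaw",a.round(3),"f",o["ft_force"].round(1),"w",o["grip_width"].round(4))
```

```text
(no output)
```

>>> {"method": "run_rows", "body": {"motion": [{"pos": [0,0,-0.04]},{"pos": [0,0,-0.04]},{}]}}

```text
time: 0.35
position: [0.2186, 0.5902, 0.3105]
tool_rot: [0.176, 0.984, 0.007, 0.003]
ft_force: [0.5, 1.0, 1.6]
grip_width: 0.0869
grip_force: 0.0Traceback (most recent call last):
```

```bash
python3 -c "
from H import *
rel([.44,.2,.3],.974);rel([.4957,-.3641,.2],.974)"
```

```text
  File "<string>", line 3, in <module>
    rel([.44,.2,.3],.974);rel([.4957,-.3641,.2],.974)
    ~~~^^^^^^^^^^^^^^^^^^
  File "H.py", line 22, in rel
    print("tool d",d.round(4),"turn",None if yaw is None else round((a-yaw),3),"yaw",a.round(3),"f",o["ft_force"].round(1),"w",o["grip_width"].round(4))
                                                                                                                               ^^^^^^^^^^^^^^^^^^^^^
AttributeError: 'float' object has no attribute 'round'
```

```bash
sed -i 's/o\["grip_width"\].round(4)/round(float(o["grip_width"]),4)/' H.py
python3 -c "
from H import *
rel([.44,.2,.3],.974);rel([.4957,-.3641,.2],.974)"
```

```text
tool d [-0.3428 -0.2895  0.0071] turn 0.243 yaw 1.217 f [0.5 1.  1.6] w 0.0869
tool d [-0.5902 -0.8008  0.1001] turn 0.243 yaw 1.217 f [0.5 1.  1.6] w 0.0869
```

>>> {"method": "run_rows", "body": {"motion": [{"pos": [-0.0286,-0.0241,0]},{"pos": [-0.0286,-0.0241,0]},{"pos": [-0.0286,-0.0241,0]},{"pos": [-0.0286,-0.0241,0]},{"pos": [-0.0286,-0.0241,0]},{"pos": [-0.0286,-0.0241,0]},{"pos": [-0.0286,-0.0241,0]},{"pos": [-0.0286,-0.0241,0]},{"pos": [-0.0286,-0.0241,0]},{"pos": [-0.0286,-0.0241,0]},{"pos": [-0.0286,-0.0241,0]},{"pos": [-0.0286,-0.0241,0]}]}}

```text
time: 1.35
position: [0.4386, 0.1944, 0.3024]
tool_rot: [0.176, 0.984, 0.0, -0.0]
ft_force: [0.8, -0.3, 0.3]
grip_width: 0.0874
grip_force: 0.0
```

>>> {"method": "run_rows", "body": {"motion": [{"pos": [-0.0165,-0.034,0]},{"pos": [-0.0165,-0.034,0]},{"pos": [-0.0165,-0.034,0]},{"pos": [-0.0165,-0.034,0]},{"pos": [-0.0165,-0.034,0]},{"pos": [-0.0165,-0.034,0]},{"pos": [-0.0165,-0.034,0]},{"pos": [-0.0165,-0.034,0]},{"pos": [-0.0165,-0.034,0]},{"pos": [-0.0165,-0.034,0]},{"pos": [-0.0165,-0.034,0]},{"pos": [-0.0165,-0.034,0]},{"pos": [-0.0165,-0.034,0]},{"pos": [-0.0165,-0.034,0]},{"pos": [-0.0165,-0.034,0]},{"turn": 0.122},{"turn": 0.121},{},{},{}]}}

```text
time: 3.02
position: [0.4936, -0.3676, 0.3024]
tool_rot: [0.293, 0.956, 0.0, -0.0]
ft_force: [-0.4, 0.7, 0.1]
grip_width: 0.0872
grip_force: 0.0
```

```bash
python3 -c "
from H import *
rel([.4957,-.3641,.1],.974)"
```

```text
tool d [2.000e-04 4.000e-03 2.024e-01] turn 0.003 yaw 0.977 f [-0.4  0.7  0.1] w 0.0872
```

>>> {"method": "run_rows", "body": {"motion": [{"pos": [0,0.004,0.04]},{"pos": [0,0,0.04]},{"pos": [0,0,0.04]},{"pos": [0,0,0.04]},{"pos": [0,0,0.04]},{"pos": [0,0,0.035]},{"pos": [0,0,0.025]},{"pos": [0,0,0.015]},{},{},{}], "finger_gap": 0.07}}

```text
time: 3.93
position: [0.4969, -0.3653, 0.0288]
tool_rot: [0.293, 0.956, -0.001, 0.001]
ft_force: [0.6, -0.5, 0.6]
grip_width: 0.0698
grip_force: 0.0
```

>>> {"method": "run_rows", "body": {"motion": [{},{},{},{},{},{},{},{},{}], "finger_gap": 0, "force": 30}}

```text
time: 4.68
position: [0.496, -0.3648, 0.0277]
tool_rot: [0.294, 0.956, -0.0, 0.0]
ft_force: [0.2, 1.5, 1.9]
grip_width: 0.0337
grip_force: 29.8
```

```bash
python3 -c "
from H import *
rel([.4957,-.3641,.027],.974)"
```

```text
tool d [0.0007 0.0005 0.0007] turn 0.0 yaw 0.974 f [0.2 1.5 1.9] w 0.0337
```

>>> {"method": "run_rows", "body": {"motion": [{"pos": [0,0,-0.02]},{"pos": [0,0,-0.04]},{"pos": [0,0,-0.04]},{"pos": [0,0,-0.04]},{"pos": [0,0,-0.04]},{"pos": [0,0,-0.04]},{"pos": [0,0,-0.04]},{},{},{}]}}

```text
time: 5.52
position: [0.4953, -0.3641, 0.2866]
tool_rot: [0.294, 0.956, 0.0, -0.001]
ft_force: [-0.9, -0.5, -1.9]
grip_width: 0.034
grip_force: 29.8
```

```bash
python3 -c "
from H import *
print(pm(-.09,-.014,0));p=pm(-.09,-.014,0);rel([p[0],p[1],.28],-1.3425)"
```

```text
[0.46730029 0.04757573 0.        ]
tool d [0.2545 0.3248 0.0072] turn 2.316 yaw 0.974 f [-0.9 -0.5 -1.9] w 0.034
```

>>> {"method": "run_rows", "body": {"motion": [{"pos": [0.0212,0.0271,0]},{"pos": [0.0212,0.0271,0]},{"pos": [0.0212,0.0271,0]},{"pos": [0.0212,0.0271,0]},{"pos": [0.0212,0.0271,0]},{"pos": [0.0212,0.0271,0]},{"pos": [0.0212,0.0271,0]},{"pos": [0.0212,0.0271,0]},{"pos": [0.0212,0.0271,0]},{"pos": [0.0212,0.0271,0]},{"pos": [0.0212,0.0271,0]},{"pos": [0.0212,0.0271,0]},{}]}}

```text
time: 6.6
position: [0.465, 0.0528, 0.2851]
tool_rot: [0.291, 0.957, 0.001, -0.004]
ft_force: [-0.3, -0.6, -1.3]
grip_width: 0.0339
grip_force: 29.8
```

>>> {"method": "run_rows", "body": {"motion": [{"turn": 0.122},{"turn": 0.122},{"turn": 0.122},{"turn": 0.122},{"turn": 0.122},{"turn": 0.122},{"turn": 0.122},{"turn": 0.122},{"turn": 0.122},{"turn": 0.122},{"turn": 0.122},{"turn": 0.122},{"turn": 0.122},{"turn": 0.122},{"turn": 0.122},{"turn": 0.122},{"turn": 0.122},{"turn": 0.122},{"turn": 0.12}]}}

```text
time: 8.18
position: [0.4667, 0.047, 0.2852]
tool_rot: [0.994, 0.111, -0.003, -0.001]
ft_force: [-0.6, 0.3, -0.7]
grip_width: 0.0335
grip_force: 29.8
```

```bash
python3 -c "
from H import *
p=pm(-.09,-.014,0);rel([p[0],p[1],.14],-1.3425)"
```

```text
tool d [ 0.0015 -0.0002  0.1452] turn -0.006 yaw -1.348 f [-0.6  0.3 -0.7] w 0.0335
```

>>> {"method": "run_rows", "body": {"motion": [{"pos": [0.0015,0,0.04]},{"pos": [0,0,0.04]},{"pos": [0,0,0.04]},{"pos": [0,0,0.04]},{"pos": [0,0,0.03],"turn": -0.005},{"pos": [0,0,0.005]},{},{},{}]}}

```text
time: 8.93
position: [0.471, 0.0473, 0.0938]
tool_rot: [0.993, 0.117, 0.001, 0.0]
ft_force: [0.2, -0.4, -0.8]
grip_width: 0.034
grip_force: 29.8
```

Create look.py:
```python
import sys
from H import *
from rig import robot
def look(name,boxes,wins,s=3,a=1.6):
    out=[]
    for n,(x0,y0,w,h) in wins.items():
        im=robot.camera(n)["img"][:,:,::-1].copy();cv2.imwrite(f"pics/raw_{name}_{n}.png",im)
        im=cv2.resize(cv2.convertScaleAbs(im[y0:y0+h,x0:x0+w],alpha=a),None,fx=s,fy=s,interpolation=cv2.INTER_CUBIC)
        for b,col in boxes:
            q=((proj(n,b)-[x0,y0]+.5)*s)
            for i in range(8):
                for k in(1,2,4):
                    if not i&k: cv2.line(im,*[tuple(int(v) for v in q[j]) for j in(i,i|k)],col,1)
        out.append(im)
    H=max(i.shape[0] for i in out)
    cv2.imwrite(f"pics/{name}.png",np.hstack([np.pad(i,((0,H-i.shape[0]),(0,0),(0,0))) for i in out]))
box=lambda x0,x1,y0,y1,z0,z1:np.array([(x,y,z) for x in(x0,x1) for y in(y0,y1) for z in(z0,z1)])
```

Run:
```python
from look import *
o=robot.get_obs();p=np.load("fit.npy")[0];t=o["position"]
T=R.from_quat(o["tool_rot"]).as_matrix()[:,1];yaw=np.arctan2(T[1],T[0]);print(t,yaw)
hb=W([t[0],t[1],yaw],box(-.017,.017,-.018,.046,t[2]-.027,t[2]+.025))
look("hold",[(hb,(255,0,255)),(W(p,box(-.11,-.07,-.037,.037,.022,.04)),(0,0,255)),(W(p,box(-.121,-.059,-.048,.048,.014,.04)),(0,255,0))],{"top":(235,245,100,110),"side":(225,215,100,110)},4)
```

```text
[0.47095687 0.04728815 0.09382099] -1.33712501222216
```

View pics/hold.png

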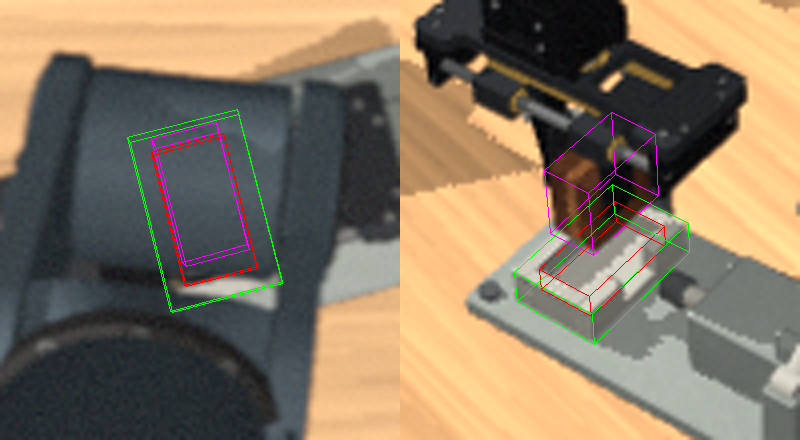

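The side view shows the blank held above the pocket. The magenta prediction's left edge (zoom x 545) lies a little left of the real brown edge (about 553). I'll measure that offset numerically, and the pocket walls too.

Run:
```python
import cv2,numpy as np
im=cv2.imread("pics/raw_hold_side.png").astype(int)
b,g,r=im[...,0],im[...,1],im[...,2]
for y in range(252,284,2):
    print(y,' '.join(f"{r[y,x]:3d}/{b[y,x]:<3d}" for x in range(258,284)))
from H import *
print(proj("side",W(np.load('fit.npy')[0],[(-.121,-.048,.04),(-.059,-.048,.04),(-.11,-.037,.04),(-.07,-.037,.04),(-.121,.048,.04),(-.11,-.037,.022)])).round(1))
g0=cv2.imread("pics/side0.png",0)
for y in(276,280,284,288,292,296): print(y,g0[y,250:290])
```

```text
252 175/90  166/85   17/12   13/13   16/15   14/13   16/16   16/14   20/15   30/17   24/22   20/20   16/18   18/19   18/20   17/19   17/19   20/22   37/21   91/38   66/36   54/53   54/55   62/62   55/55   32/30 
254 169/87  169/87   92/50    7/9    15/14   18/15   30/13   62/24   53/20   53/19   54/19   51/18   47/21   38/21   30/22   22/22   18/19   17/18   33/21   82/31   58/24   43/32   41/42   51/52   65/66   76/75 
256 120/62  117/60  100/52   10/8    32/14   53/20   54/19   54/20   54/20   53/19   57/21   71/25   87/31   86/30   82/30   64/23   33/19   16/18   17/19   14/17    9/10    6/6     9/10    6/8     9/10   30/29 
258 144/74  146/75  151/79   13/11   35/13   41/17   45/17   48/15   56/21   95/32   88/32   86/31   87/31   52/17   53/20   53/21   43/17   11/13   11/10    5/7     8/8     7/5     4/5     9/9    10/8    28/10 
260 160/84  155/80  140/72   46/26   27/13   40/13   39/13   43/16   58/20   67/22   58/21   59/22   53/19   52/18   54/21   53/19   48/19   16/14    8/10    7/10    4/4     4/4     8/8    10/10    8/4    23/10 
262 163/83  162/83  160/83  153/79  119/
[... 2649 characters left out ...]
 85  86  86  86  90 122 122 123 124 122 123 121 100
  71  74  73  60]
284 [ 72  73  72  68  64  64  72  91  85  85  83  83  83  78  71  84  86  86
  87  87  87  85  88  95 123 117  90  86  96 112 122 123 123 122 123 123
 117  85  59  60]
288 [ 62  73  72  72  64  63  66  72  63  65  64  64  61  76  88  82  83  82
  81  82  83  85  85  85  85  87  87  86  53  58  60  76 117  85  59  64
  72  71  71  65]
292 [ 72  73  73  73  73  73  73  72  69  64  63  62  63  64  63  64  64  64
  63  69  73  88  85  76  59  60  60  59  60  57  59  69  73  73  72  77
 101 105 104 103]
296 [57 59 63 70 75 74 74 73 75 74 74 73 74 72 74 70 64 63 63 66 65 67 69 55
 59 57 60 67 74 73 73 74 74 73 73 72 72 73 73 74]
```

Create sil.py:
```python
from look import *
from scipy.optimize import minimize
S=8
def mask(path,win):
    x0,y0,w,h=win;im=cv2.resize(cv2.imread(path)[y0:y0+h,x0:x0+w],None,fx=S,fy=S,interpolation=cv2.INTER_LINEAR).astype(float)
    m=(im[...,2]/(im[...,0]+3)>2.05)&(im[...,2]<125)
    m=cv2.morphologyEx(m.astype(np.uint8),cv2.MORPH_OPEN,np.ones((9,9)))
    n,l,st,_=cv2.connectedComponentsWithStats(m);k=1+np.argmax(st[1:,4]);return (l==k).astype(np.uint8),st[k]
B=box(-.017,.017,-.032,.032,0,.052)
def hull(n,win,P):
    q=((proj(n,P)-[win[0],win[1]]+.5)*S).astype(np.float32);z=np.zeros((win[3]*S,win[2]*S),np.uint8)
    cv2.fillConvexPoly(z,cv2.convexHull((q*16).astype(np.int32)),1,shift=4);return z
def fit(items,p0,z=0):
    f=lambda p:sum(1-(m&hull(n,w,W(p,B+[0,0,z]))).sum()/(m|hull(n,w,W(p,B+[0,0,z]))).sum() for n,w,m in items)
    return minimize(f,p0,method="Nelder-Mead",options=dict(initial_simplex=np.array(p0)+np.array([[0,0,0],[.005,0,0],[0,.005,0],[0,0,.1]])))
```

Run:
```python
from sil import *
wt=(445,265,55,50);ws=(370,360,55,50)
mt,a=mask("pics/top0.png",wt);ms,b=mask("pics/side0.png",ws);print(a/S,b/S)
p=np.load("fit.npy")[1]
for it in([("top",wt,mt)],[("side",ws,ms)],[("top",wt,mt),("side",ws,ms)]):
    r=fit(it,p);print(r.x.round(4),r.fun.round(3))
cv2.imwrite("pics/m.png",np.hstack([mt*255,ms*255]))
```

```text
[  12.25    10.      31.875   32.    4513.875] [  10.25     9.625   35.      30.    7120.25 ]
[ 0.4839 -0.3566 -2.2746] 0.167
[ 0.4855 -0.354  -2.2454] 0.069
[ 0.4847 -0.3551 -2.2028] 0.251
```

Run:
```python
from sil import *
import cv2
im=cv2.imread("pics/raw_hold_side.png")
# observed corners A(-,-,0) B(+,-,0) C(-,-,top)
obs=np.array([[263.9,271.6],[273.6,276.6],[262.2,255.5]])
t=np.array([.47095687,.04728815,.09382099]);yaw=-1.337
loc=np.array([(-.017,-.018,-.0275),(.017,-.018,-.0275),(-.017,-.018,.0245)])
print((obs-proj("side",W([t[0],t[1],yaw],loc)+[0,0,t[2]])).round(2))
for z in(0,.002,.004):
  r=least_squares(lambda p:(proj("side",W([t[0],t[1],yaw],loc+[p[0],p[1],z])+[0,0,t[2]])-obs).ravel(),[0,0]);print(z,r.x.round(4),r.fun.round(1))
# pocket corners picked from zoom sz (inner/outer)
for n,z0 in(("side",0),("top",0)):
  g=cv2.resize(cv2.convertScaleAbs(cv2.imread(f"pics/{n}0.png"),alpha=2),None,fx=1,fy=1)
ims=cv2.imread("pics/side0.png")[255:300,240:300];imt=cv2.imread("pics/top0.png")[262:328,255:315]
a=cv2.resize(cv2.convertScaleAbs(ims,alpha=1.9),(400,300),interpolation=cv2.INTER_CUBIC);b=cv2.resize(cv2.convertScaleAbs(imt,alpha=1.9),None,fx=6.6667,fy=6.6667,interpolation=cv2.INTER_CUBIC)
o=np.zeros((440,800,3),np.uint8);o[:300,:400]=a;o[:440,400:]=b[:440,:400];cv2.imwrite("pics/pk.png",o)
```

```text
[[ 1.77 -1.33]
 [ 0.66 -2.04]
 [ 1.65 -1.9 ]]
0 [-0.0012  0.0066] [-0.4 -0.4  0.7  0.2 -0.3  0.2]
0.002 [0.0002 0.0051] [-0.4 -0.4  0.7  0.3 -0.3  0.1]
0.004 [0.0016 0.0036] [-0.4 -0.4  0.7  0.3 -0.3  0.1]
```

View pics/pk.png

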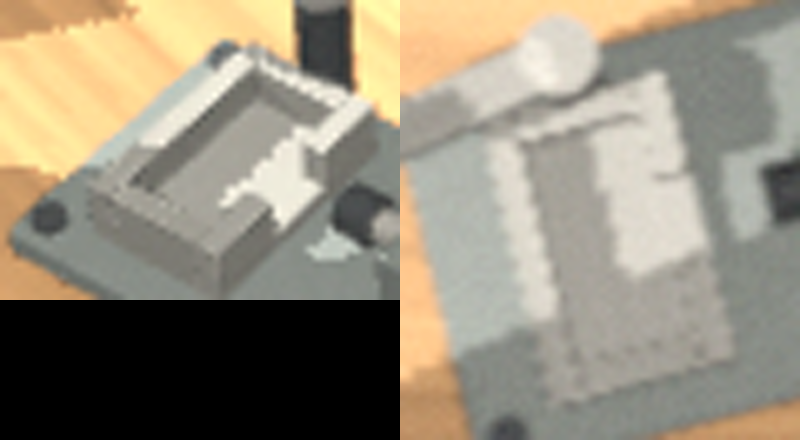

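The zoom shows the pocket's wall corners clearly. Side full pixels are about (252.8,281.6), (272.4,292.7) and (296.6,269.6). Top ones are (277.8,322.3), (304.5,314.8) and (293.6,272.4). I'll refit the pocket from these, using outer corners at z=0.04.

Run:
```python
from H import *
ob=[("side",(252.8,281.6),(-.121,-.048,.04)),("side",(272.4,292.7),(-.059,-.048,.04)),("side",(296.6,269.6),(-.059,.048,.04)),
("top",(277.8,322.3),(-.121,-.048,.04)),("top",(304.5,314.8),(-.059,-.048,.04)),("top",(293.6,272.4),(-.059,.048,.04))]
p0=np.load("fit.npy")[0]
for sel in(ob,ob[:3],ob[3:]):
  r=least_squares(lambda p:np.concatenate([(proj(n,W(p,P))-u)[0] for n,u,P in sel]),p0)
  c=W(r.x,(-.09,0,0))[0];e=R.from_euler("z",-p0[2]).apply(c-pm(-.09,0,0));print(r.x.round(4),r.fun.round(1),"pocket shift in press axes",e.round(4))
print("TCP in press:",R.from_euler("z",-p0[2]).apply(np.array([.47095687-p0[0],.04728815-p0[1],0])))
```

```text
[ 0.502  -0.0359 -1.3351] [ 0.1  0.8  0.1  0.3 -0.2  0.6 -1.   0.   0.3 -0.  -0.2 -0.7] pocket shift in press axes [-0.0008  0.0002  0.    ]
[ 0.5025 -0.0346 -1.3441] [ 0.2  0.1 -0.1 -0.3 -0.1  0.2] pocket shift in press axes [-0.002   0.0018  0.    ]
[ 0.5018 -0.0364 -1.3304] [-0.6  0.3  0.6  0.1 -0.  -0.5] pocket shift in press axes [-0.0004 -0.0004  0.    ]
TCP in press: [-0.08889235 -0.01050337  0.        ]
```

```bash
python3 -c "
from H import *
p=pm(-.091,-.0175,.07);rel(p,-1.338)"
```

```text
tool d [-0.0073 -0.0022  0.0242] turn 0.001 yaw -1.337 f [-0.2 -0.  -1.5] w 0.0338
```

>>> {"method": "run_rows", "body": {"motion": [{"pos": [-0.0073,-0.0022,0.005]},{"pos": [0,0,0.01]},{"pos": [0,0,0.008]},{},{},{}]}}

```text
time: 9.53
position: [0.4629, 0.0479, 0.0701]
tool_rot: [0.993, 0.117, 0.001, 0.0]
ft_force: [0.4, 0.0, -0.9]
grip_width: 0.0336
grip_force: 29.8
```

```bash
python3 -c "
from H import *
p=pm(-.091,-.0175,.049);rel(p,-1.338)"
```

```text
tool d [0.0007 0.0003 0.0211] turn 0.001 yaw -1.337 f [ 0.4  0.  -0.9] w 0.0336
```

>>> {"method": "run_rows", "body": {"motion": [{"pos": [0,0,0.004]},{"pos": [0,0,0.004]},{"pos": [0,0,0.004]},{},{}]}}

```text
time: 9.95
position: [0.4619, 0.048, 0.0571]
tool_rot: [0.993, 0.117, -0.001, -0.0]
ft_force: [0.6, 0.5, -0.5]
grip_width: 0.0336
grip_force: 29.8
```

```bash
python3 -c "
from H import *
p=pm(-.091,-.0175,.049);rel(p,-1.338)"
```

```text
tool d [0.0017 0.0007 0.0081] turn 0.001 yaw -1.337 f [ 0.6  0.5 -0.5] w 0.0336
```

>>> {"method": "run_rows", "body": {"motion": [{"pos": [0.001,0,0.003]},{"pos": [0,0,0.003]},{"pos": [0,0,0.003]},{},{},{}]}}

```text
time: 10.45
position: [0.4636, 0.0481, 0.0492]
tool_rot: [0.993, 0.116, 0.001, 0.0]
ft_force: [-0.8, -0.6, 6.8]
grip_width: 0.0335
grip_force: 29.9
```

```bash
python3 -c "
from H import *
p=pm(-.091,-.0175,.049);rel(p,-1.338)"
```

```text
tool d [-0.      0.0004  0.0002] turn 0.001 yaw -1.337 f [-0.8 -0.6  6.8] w 0.0335
```

>>> {"method": "run_rows", "body": {"motion": [{},{},{},{}], "finger_gap": 0.058}}

```text
time: 10.78
position: [0.4631, 0.0482, 0.0484]
tool_rot: [0.993, 0.117, -0.0, -0.0]
ft_force: [0.6, 0.6, 0.8]
grip_width: 0.0526
grip_force: 0.0
```

>>> {"method": "run_rows", "body": {"motion": [{"pos": [0,0,-0.015]},{"pos": [0,0,-0.03]},{"pos": [0,0,-0.04]},{"pos": [0,0,-0.04]},{},{},{}]}}

```text
time: 11.37
position: [0.4625, 0.0483, 0.1732]
tool_rot: [0.993, 0.117, -0.0, -0.0]
ft_force: [0.1, 0.1, -0.5]
grip_width: 0.058
grip_force: 0.0
```

Run:
```python
from H import *
# keeper: peg measured; post from press
c=pm(-.0905,.056,0);peg=np.array([.5017,.1339,.1211]);d=R.from_euler("z",1.34).apply(peg-c);print(c,d,np.arctan2(-d[1],-d[0]))
a=np.arctan2(-d[1],-d[0]);P=pm(-.0905-.08*np.cos(a),.056-.08*np.sin(a),.092);print("peg model",P)
rel([P[0],P[1],.17],-1.34+a+np.pi/2-np.pi)  # tool y tangent
```

```text
[0.53537096 0.06390465 0.        ] [-0.07584171 -0.01676653  0.1211    ] 0.21757316681561428
peg model [0.50087197 0.13608374 0.092     ]
tool d [ 0.0577 -0.0765  0.0032] turn 1.356 yaw -1.337 f [ 0.1  0.1 -0.5] w 0.058
```

>>> {"method": "run_rows", "body": {"motion": [{"pos": [0.019,-0.0255,0]},{"pos": [0.019,-0.0255,0]},{"pos": [0.019,-0.0255,0]},{"turn": -0.119},{"turn": -0.119},{"turn": -0.119},{"turn": -0.119},{"turn": -0.119},{"turn": -0.119},{"turn": -0.119},{"turn": -0.119},{"turn": -0.119},{"turn": -0.119},{"turn": -0.119},{"turn": -0.119},{"turn": -0.119},{"turn": -0.119},{"turn": -0.119},{}], "finger_gap": 0.045}}

```text
time: 12.95
position: [0.4992, 0.1357, 0.1711]
tool_rot: [0.532, 0.847, -0.002, -0.002]
ft_force: [0.2, 0.1, -0.1]
grip_width: 0.045
grip_force: 0.0
```

```bash
python3 -c "
from H import *
rel([.5013,.135,.095],.446)"
```

```text
tool d [-0.0017  0.002   0.0761] turn 0.004 yaw 0.45 f [ 0.2  0.1 -0.1] w 0.045
```

Descend, close lightly on the peg to find its position, then relax to a small clearance.

>>> {"method": "run_rows", "body": {"motion": [{"pos": [-0.0017,0.002,0.03]},{"pos": [0,0,0.03]},{"pos": [0,0,0.016]},{},{}]}}

```text
time: 13.37
position: [0.5019, 0.1351, 0.0957]
tool_rot: [0.533, 0.846, -0.001, -0.002]
ft_force: [0.2, -0.7, -0.0]
grip_width: 0.045
grip_force: 0.0
```

>>> {"method": "run_rows", "body": {"motion": [{},{},{},{},{},{}], "finger_gap": 0.0, "force": 6}}

```text
time: 13.87
position: [0.5035, 0.1352, 0.0982]
tool_rot: [0.532, 0.846, 0.0, 0.0]
ft_force: [0.5, -0.7, 4.0]
grip_width: 0.0157
grip_force: 6.0
```

```bash
python3 -c "
from H import *
rel([.5013,.135,.095],.446)"
```

```text
tool d [ 0.0008 -0.002   0.0032] turn 0.002 yaw 0.448 f [ 0.5 -0.7  4. ] w 0.0157
```

>>> {"method": "run_rows", "body": {"motion": [{"pos": [0,0,-0.004]},{"pos": [-0.0005,-0.009,0],"turn": -0.113},{"pos": [-0.0005,-0.009,0],"turn": -0.113},{"pos": [-0.0005,-0.009,0],"turn": -0.113},{"pos": [-0.0005,-0.009,0],"turn": -0.113},{"pos": [-0.0005,-0.009,0],"turn": -0.113},{"pos": [-0.0005,-0.009,0],"turn": -0.113},{}]}}

```text
time: 14.53
position: [0.4644, 0.0971, 0.1017]
tool_rot: [0.22, 0.976, -0.0, -0.001]
ft_force: [-2.5, 1.6, -0.3]
grip_width: 0.0155
grip_force: 6.0
```

```bash
python3 -c "
from H import *
t=.2176+.678;p=pm(-.0905-.08*np.cos(t),.056-.08*np.sin(t),.099);rel(p,.448+.678)"
```

```text
tool d [0.0016 0.0007 0.0027] turn 0.001 yaw 1.127 f [-2.5  1.6 -0.3] w 0.0155
```

>>> {"method": "run_rows", "body": {"motion": [{"pos": [-0.0005,-0.009,0],"turn": -0.113},{"pos": [-0.0005,-0.009,0],"turn": -0.113},{"pos": [-0.0005,-0.009,0],"turn": -0.113},{"pos": [-0.0005,-0.009,0],"turn": -0.113},{"pos": [-0.0005,-0.009,0],"turn": -0.113},{"pos": [-0.0005,-0.009,0],"turn": -0.113},{"pos": [0,-0.003,0]},{},{}]}}

```text
time: 15.28
position: [0.4596, 0.0446, 0.1016]
tool_rot: [-0.113, 0.994, 0.003, -0.001]
ft_force: [-1.4, 11.6, 2.3]
grip_width: 0.0209
grip_force: 6.0
```

```bash
python3 -c "
from H import *
t=1.571;p=pm(-.0905-.08*np.cos(t),.056-.08*np.sin(t),.099);rel(p,.448+1.356)"
```

```text
tool d [0.0019 0.0016 0.0026] turn -0.008 yaw 1.796 f [-1.4 11.6  2.3] w 0.0209
```

>>> {"method": "run_rows", "body": {"motion": [{"pos": [0,0.003,0]},{},{},{"pos": [0,0,-0.02]},{"pos": [0,0,-0.04]},{"pos": [0,0,-0.04]},{"pos": [0,0,-0.04]},{},{}], "finger_gap": 0.045}}

```text
time: 16.03
position: [0.4623, 0.0443, 0.2441]
tool_rot: [-0.116, 0.993, -0.001, 0.004]
ft_force: [0.1, -0.1, -1.0]
grip_width: 0.0449
grip_force: 0.0
```

Run:
```python
from look import *
p=np.load("fit.npy")[0]
h,e=tri((430,256),(263,268));print(h,e,R.from_euler("z",-p[2]).apply(h-[p[0],p[1],0]))
g=pm(.062,.0202,.24);rel(g,p[2]+np.pi/2)
q=W(p,box(-.0995,-.0815,-.034,.056,.077,.087));b=W(p,box(-.107,-.073,-.032,.032,.022,.074))
look("k",[],{"top":(245,240,140,100),"side":(225,215,120,100)},3)
```

```text
[ 0.47358912 -0.13705962  0.0827179 ] 0.3413410581827634 [ 0.09126817 -0.04965967  0.0827179 ]
tool d [-0.0392 -0.1501  0.0048] turn 1.575 yaw 1.803 f [ 0.1 -0.1 -1. ] w 0.0449
```

View pics/k.png

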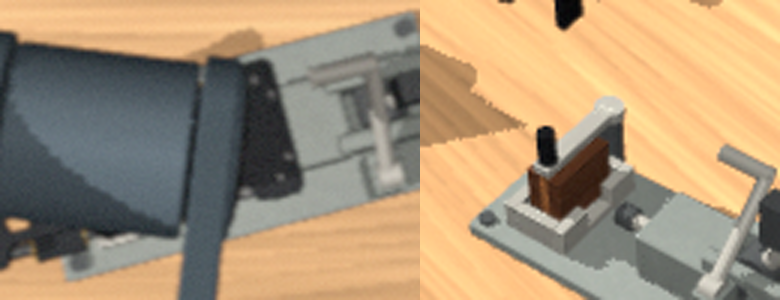

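The side view shows the keeper shut across the blank, which sits upright in the pocket. Next is the catch.

>>> {"method": "run_rows", "body": {"motion": [{"pos": [-0.0098,-0.0375,0]},{"pos": [-0.0098,-0.0375,0]},{"pos": [-0.0098,-0.0375,0]},{"pos": [-0.0098,-0.0375,0]},{"turn": 0.1212},{"turn": 0.1212},{"turn": 0.1212},{"turn": 0.1212},{"turn": 0.1212},{"turn": 0.1212},{"turn": 0.1212},{"turn": 0.1212},{"turn": 0.1212},{"turn": 0.1212},{"turn": 0.1212},{"turn": 0.1212},{"turn": 0.1212},{},{}], "finger_gap": 0.04}}

```text
time: 17.72
position: [0.532, -0.0918, 0.2395]
tool_rot: [0.621, 0.784, -0.001, -0.002]
ft_force: [-0.8, -0.8, 0.6]
grip_width: 0.04
grip_force: 0.0
```

```bash
python3 -c "
from H import *
rel(pm(.062,.0202,.121),-1.3425+np.pi/2)"
```

```text
tool d [-0.0019  0.0032  0.1185] turn 0.003 yaw 0.231 f [-0.8 -0.8  0.6] w 0.04
```

>>> {"method": "run_rows", "body": {"motion": [{"pos": [-0.0019,0.0032,0.03]},{"pos": [0,0,0.03]},{"pos": [0,0,0.03]},{"pos": [0,0,0.018]},{"pos": [0,0,0.008]},{},{}]}}

```text
time: 18.3
position: [0.5367, -0.0933, 0.1254]
tool_rot: [0.622, 0.783, -0.0, -0.0]
ft_force: [1.0, -0.6, 0.3]
grip_width: 0.0399
grip_force: 0.0
```

>>> {"method": "run_rows", "body": {"motion": [{},{},{},{},{},{}], "finger_gap": 0.0, "force": 8}}

```text
time: 18.8
position: [0.5365, -0.0933, 0.1261]
tool_rot: [0.622, 0.783, -0.0, 0.0]
ft_force: [-1.3, 0.0, 4.0]
grip_width: 0.0137
grip_force: 8.0
```

Run:
```python
from H import *
from rig import robot
rel(pm(.062,.0202,.121),-1.3425+np.pi/2)
p=np.load("fit.npy")[0];t=robot.get_obs()["position"];print(R.from_euler("z",-p[2]).apply(t-[p[0],p[1],0]))
```

```text
tool d [ 0.0009 -0.0014  0.0051] turn 0.0 yaw 0.229 f [-1.3  0.   4. ] w 0.0137
[0.06290803 0.02156696 0.12611971]
```

>>> {"method": "run_rows", "body": {"motion": [{"pos": [0,-0.0108,-0.0108]},{"pos": [0,-0.0123,-0.0089]},{"pos": [0,-0.0135,-0.0068]},{"pos": [0,-0.0145,-0.0046]},{"pos": [0,-0.015,-0.0022]},{"pos": [0,-0.0152,0.0002]},{},{}]}}

```text
time: 19.47
position: [0.4573, -0.1122, 0.1597]
tool_rot: [0.622, 0.783, -0.0, 0.001]
ft_force: [-1.8, -0.4, 7.8]
grip_width: 0.0137
grip_force: 8.0
```

```bash
cat > pp.py <<'E'
from H import *
from rig import robot
p=np.load("fit.npy")[0];o=robot.get_obs();t=o["position"];print("press axes",R.from_euler("z",-p[2]).apply(t-[p[0],p[1],0]).round(4),"F",R.from_euler("z",-p[2]).apply(o["ft_force"]).round(1),o["time"])
E
python3 pp.py
```

```text
press axes [ 0.0633 -0.0599  0.1597] F [ 0.  -1.9  7.8] 19.4667
```

>>> {"method": "run_rows", "body": {"motion": [{"pos": [0,-0.015,0.0026]},{"pos": [0,-0.0143,0.005]},{"pos": [0,-0.0134,0.0072]},{"pos": [0,-0.012,0.0093]},{"pos": [0,-0.005,0.004]},{"pos": [0,-0.003,0.003]},{},{}]}}

```text
time: 20.13
position: [0.4038, -0.1275, 0.129]
tool_rot: [0.624, 0.782, 0.003, 0.007]
ft_force: [14.3, 8.1, 1.2]
grip_width: 0.0146
grip_force: 8.0
```

```bash
python3 pp.py
```

```text
press axes [ 0.0661 -0.1154  0.129 ] F [-4.7 15.7  1.2] 20.1333
```

>>> {"method": "run_rows", "body": {"motion": [{"pos": [0,0.003,-0.001]},{"pos": [0,0.002,0]},{},{"pos": [0,0,-0.03]},{"pos": [0,0,-0.04]},{"pos": [0,0,-0.04]},{"pos": [0,0,-0.04]},{"turn": 0.121},{"turn": 0.121},{"turn": 0.121},{"turn": 0.121},{"turn": 0.121},{"turn": 0.121},{"turn": 0.121},{"turn": 0.121},{"turn": 0.121},{"turn": 0.121},{"turn": 0.121},{"turn": 0.121},{"turn": 0.12}], "finger_gap": 0.045}}

```text
time: 21.8
position: [0.4001, -0.1242, 0.2778]
tool_rot: [0.994, 0.11, -0.001, -0.001]
ft_force: [-0.6, 0.0, 0.4]
grip_width: 0.0448
grip_force: 0.0
```

```bash
python3 -c "
from H import *
rel([.5779,-.2206,.28],-1.3425)"
```

```text
tool d [ 0.1523  0.133  -0.0027] turn -0.007 yaw -1.35 f [-0.6  0.   0.4] w 0.0448
```

>>> {"method": "run_rows", "body": {"motion": [{"pos": [0.0254,0.0222,0]},{"pos": [0.0254,0.0222,0]},{"pos": [0.0254,0.0222,0]},{"pos": [0.0254,0.0222,0]},{"pos": [0.0254,0.0222,0]},{"pos": [0.0254,0.0222,0],"turn": -0.007},{},{},{}]}}

```text
time: 22.55
position: [0.5782, -0.2194, 0.2772]
tool_rot: [0.993, 0.117, -0.002, -0.001]
ft_force: [-0.6, 0.5, 0.1]
grip_width: 0.0453
grip_force: 0.0
```

Run:
```python
from look import *
rel([.5779,-.2206,.182],-1.3425)
p=np.load("fit.npy")[0]
look("c",[],{"side":(225,200,180,140)},4)
print((proj("side",[pm(.062,-.0508-.0634,.0785+.0708)])-[225,200])*4)
```

```text
tool d [-0.0003  0.0013  0.0952] turn 0.006 yaw -1.337 f [-0.6  0.5  0.1] w 0.0453
[[275.96630446 404.24387397]]
```

View pics/c.png

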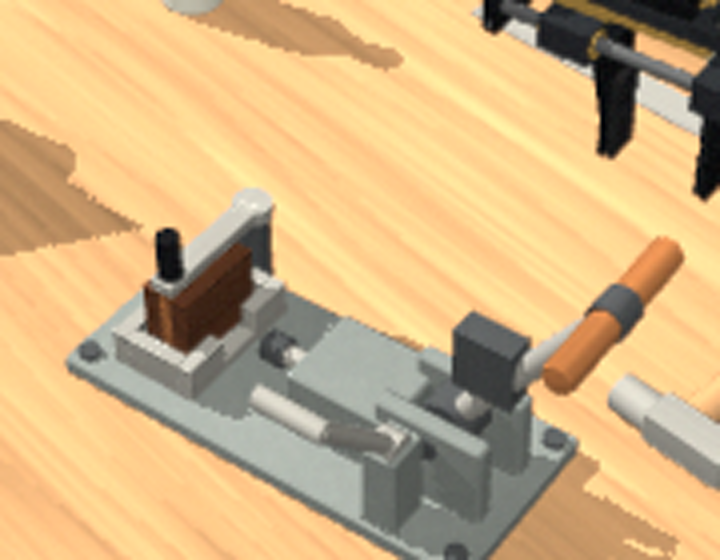

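The side view shows the catch fully over to -y: its pin is at about (285,410), against a predicted (276,404). The keeper and blank are in place. Now the lever.

>>> {"method": "run_rows", "body": {"motion": [{"pos": [0,0.0013,0.03]},{"pos": [0,0,0.03]},{"pos": [0,0,0.02]},{"pos": [0,0,0.014]},{},{}]}}

```text
time: 23.1
position: [0.5787, -0.2205, 0.1844]
tool_rot: [0.993, 0.117, -0.001, -0.001]
ft_force: [0.9, 0.1, 0.8]
grip_width: 0.0451
grip_force: 0.0
```

>>> {"method": "run_rows", "body": {"motion": [{},{},{},{},{},{}], "finger_gap": 0.0, "force": 35}}

```text
time: 23.6
position: [0.5797, -0.2186, 0.1854]
tool_rot: [0.993, 0.116, 0.0, -0.003]
ft_force: [-1.0, 6.0, 4.7]
grip_width: 0.0186
grip_force: 35.0
```

```bash
python3 pp.py
```

```text
press axes [0.1947 0.0352 0.1854] F [-6.   0.4  4.7] 23.6
```

>>> {"method": "run_rows", "body": {"motion": [{"pos": [0,-0.0145,-0.0089]},{"pos": [0,-0.0153,-0.0074]},{"pos": [0,-0.016,-0.0058]},{"pos": [0,-0.0164,-0.0042]},{"pos": [0,-0.0168,-0.0026]},{},{}]}}

```text
time: 24.18
position: [0.5633, -0.1476, 0.2175]
tool_rot: [0.993, 0.118, 0.003, 0.006]
ft_force: [-1.7, -7.7, 7.7]
grip_width: 0.0193
grip_force: 35.0
```

```bash
python3 pp.py
```

```text
press axes [0.1218 0.0354 0.2175] F [ 7.1 -3.4  7.7] 24.1833
```

>>> {"method": "run_rows", "body": {"motion": [{"pos": [0,-0.017,-0.0008]},{"pos": [0,-0.017,0.0008]},{"pos": [0,-0.0168,0.0026]},{"pos": [0,-0.0164,0.0042]},{"pos": [0,-0.016,0.0058]},{},{},{}]}}

```text
time: 24.85
position: [0.5451, -0.0661, 0.2047]
tool_rot: [0.993, 0.118, 0.004, 0.005]
ft_force: [-0.0, -6.4, 8.5]
grip_width: 0.0188
grip_force: 35.0
```

```bash
python3 pp.py
```

```text
press axes [0.0383 0.036  0.2047] F [ 6.3 -1.5  8.5] 24.85
```

>>> {"method": "run_rows", "body": {"motion": [{"pos": [0,-0.005,0.0022]},{"pos": [0,-0.005,0.0022]},{},{},{}]}}

```text
time: 25.27
position: [0.5437, -0.0596, 0.2016]
tool_rot: [0.993, 0.118, 0.004, 0.008]
ft_force: [-2.6, -13.7, 14.1]
grip_width: 0.0191
grip_force: 35.0
```

```bash
python3 pp.py
```

```text
press axes [0.0317 0.0362 0.2016] F [12.8 -5.6 14.1] 25.2667
```

>>> {"method": "run_rows", "body": {"motion": [{"pos": [0,-0.004,0.0018]},{},{},{}]}}

```text
time: 25.6
position: [0.5437, -0.0592, 0.2014]
tool_rot: [0.993, 0.119, 0.005, 0.011]
ft_force: [-3.6, -22.1, 19.2]
grip_width: 0.0188
grip_force: 35.0
```

```bash
python3 pp.py
```

```text
press axes [0.0313 0.0363 0.2014] F [20.7 -8.6 19.2] 25.6
```

The lever is on its stop: 4 mm more command moved it only 0.4 mm, and the force rose to 21 N. One last look while it settles.

>>> {"method": "run_rows", "body": {"motion": [{},{},{},{},{},{}]}}

```text
time: 26.1
position: [0.5437, -0.0592, 0.2014]
tool_rot: [0.993, 0.119, 0.005, 0.011]
ft_force: [-5.2, -21.6, 19.8]
grip_width: 0.0189
grip_force: 35.0
```

```bash
python3 pp.py; python3 -c "
from look import *
look('f',[],{'side':(225,200,180,140)},4)"
```

```text
press axes [0.0313 0.0363 0.2014] F [ 19.9 -10.   19.8] 26.1
```

View pics/f.png

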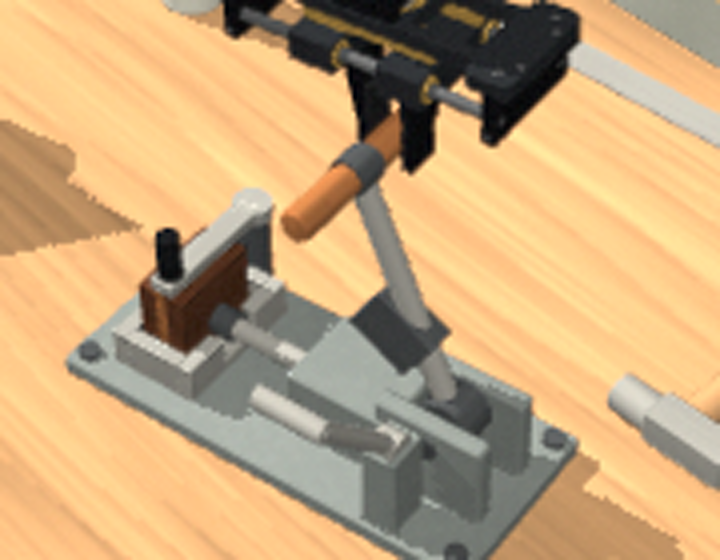

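The picture shows the nose at (220,320) pressed on the upright blank, the keeper shut, the catch over, and the lever leaning to -x with the crossbar held. I'm handing it in.

```bash
python3 -c "
from rig import robot
print(robot.hand_in())"
```

```text
the job is handed in; nothing more can be done
None
```

I handed the job in at about 26 s of robot time: the blank is upright and home in the pocket, the keeper is shut, the catch is fully over, and the gripper is still holding the lever on its stop with the ram on the blank; no verdict was shown.

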